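# Free the pan of mounts from the dead curing unit

### The job

The curing unit has lost power with its drawer locked. Take the release pin from the tool block and push it down through the small round hole in the unit's top until the catch lets the drawer spring fully out, and put the pin back in the hole of the block that it came from, pushed fully down. Lift the open pan of four loose specimen mounts off the drawer, carry it level and set it down gently, squarely in the middle of the empty mat, with every mount still inside, and leave everything else where it is.

Things in the scene. Friction and masses are not known exactly. Their poses are not given: they have to be found in the camera images.
- unit: The curing unit: a white box 240 mm deep (x) by 260 wide (y) by 120 high, fixed to the bench. Origin: centre of its underside, on the bench. Its front with the drawer is its -x face, 120 mm from the origin; -x is the way the drawer comes out. Flat top 120 mm above the bench, with a dark framed amber window towards the rear.
- release_hole (a point): Centre of the mouth of the release hole, 16 mm across with a thin steel ring round it, in the unit's top near its front corner (88 mm in front of the unit's origin, 90 mm to its -y side), 120 mm above the bench. z up. Below it, hidden, lies the pad of the catch, 35 mm below the mouth.
- catch (a joint): How far the spring catch is pushed down, m: 0 at rest, at most 0.014. About 2 N starts it, about 4 N holds it at 0.007. Pushed past about 0.007 (a pin tip about 42 mm below the hole's mouth) it frees the drawer; it springs back up when let go.
- drawer (a joint): How far the drawer has come out, m: 0 shut, 0.15 fully out. Locked until the catch is pushed; then a damped spring (4 N falling to 1 N) brings it fully out towards the unit's -x side in about 2 s, and it stays out. The drawer is a flat plate 116 mm wide whose upper face is 34 mm above the bench, without side walls; its front panel (129 mm wide, 12 mm thick, with a pull that sticks out 15 mm) reaches 74 mm above the bench, its rear stop is 7 mm high.
- pan_center (a point): Centre (half-way up) of the open stainless pan: 130 mm long (x, 134 mm over thin end flanges) by 62 wide (y) by 24 high, walls and floor 2.5 mm, 140 g. It lies lengthways on the drawer; its centre starts about 48 mm in front of the unit's origin, and so lies about 198 mm in front of it when the drawer is out, 46 mm above the bench, its rear end about 13 mm clear of the unit's front.
- mount1_center (a point): Centre of a loose specimen mount in the pan: black upright cylinder 25 mm across, 24 mm high, about 25 g, with a piece of steel in its top face.
- mount2_center (a point): As mount 1.
- mount3_center (a point): As mount 1.
- mount4_center (a point): As mount 1.
- mat_free: The empty black rubber mat, flat on the bench and fixed, 190 mm long (x) by 130 wide (y) by 4 thick. Origin: centre of its underside. It may lie to the right or the left of the robot; on the other side lies a second mat of the same size with another pan on it.
- block: Wooden tool block, fixed, 48 mm (x) by 144 (y) by 62 high, with three upright holes 13 mm across in a row along y, 48 mm apart, going through. Origin: centre of its underside.
- socket1 (a point): Mouth of the block's hole at its -y end, 62 mm above the bench; z up.
- socket2 (a point): Mouth of the middle hole.
- socket3 (a point): Mouth of the hole at the +y end.
- pin_grip (a point): Middle of the release pin's handle: black, round, 22 mm across, 65 mm long. The pin is 120 mm long in all and stands upright in one of the three holes: below the handle is a steel shaft 9 mm across and 55 mm long with a tapered tip; the handle's lower end rests on the block. It is the thickest of the three tools. This point is 87.5 mm above the tip; 60 g.
- pin_tip (a point): Lower end of the release pin's shaft; z points up along the pin.
- probe: A thin aluminium-handled probe (handle 12 mm across, top 138 mm above the bench) standing in another hole of the block; leave it. Origin at its lower tip.
- brush: A small wooden-handled brush (15 mm across, top 134 mm above the bench) standing in the remaining hole; leave it. Origin at its lower tip.
- other_pan_center (a point): Centre, half-way up, of a second pan of the same size with three mounts in it, on the other mat; leave it.
- beaker_center (a point): Centre of a glass beaker 72 mm across, 95 high; leave it.
- wash_bottle_center (a point): Middle of a white wash bottle 60 mm across, 180 high with its bent spout; leave it.
- jar_center (a point): Centre of a small capped jar 52 mm across, 60 high; leave it.
- pan: The same open pan as point pan_center, given at the centre of its underside, 12 mm lower.

How it is judged:
On the way, in this order (a step that is already met when the one before it is completed fails the run):
1. the catch is pushed down by the pin's tip through the release hole (value of joint catch above 0.004 m and horizontal distance between pin_tip and release_hole below 0.012 m and z of pin_tip in the frame of release_hole below -0.03 m).
2. the drawer has sprung fully out (value of joint drawer above 0.14 m), for 0.1 s.
3. the pan is lifted clear of the drawer with all four mounts in it (height (world z) of pan_center above 0.07 m and x of mount1_center in the frame of pan_center between -0.0625 and 0.0625 m and y of mount1_center in the frame of pan_center between -0.0285 and 0.0285 m and z of mount1_center in the frame of pan_center between -0.012 and 0.016 m and x of mount2_center in the frame of pan_center between -0.0625 and 0.0625 m and y of mount2_center in the frame of pan_center between -0.0285 and 0.0285 m and z of mount2_center in the frame of pan_center between -0.012 and 0.016 m and x of mount3_center in the frame of pan_center between -0.0625 and 0.0625 m and y of mount3_center in the frame of pan_center between -0.0285 and 0.0285 m and z of mount3_center in the frame of pan_center between -0.012 and 0.016 m and x of mount4_center in the frame of pan_center between -0.0625 and 0.0625 m and y of mount4_center in the frame of pan_center between -0.0285 and 0.0285 m and z of mount4_center in the frame of pan_center between -0.012 and 0.016 m), for 0.1 s.
At the end, for the whole second after the job is handed in: The pan stands flat and at rest on the empty mat, its centre within 22 mm of the mat's and its length within 0.2 rad of the mat's length, with all four mounts inside it; the release pin stands in a hole of the tool block, its tip at least 45 mm down. The drawer may stay out (horizontal distance between pan_center and mat_free below 0.022 m and angle between the x axis of pan_center and the x axis of mat_free, either way round below 0.2 rad and height (world z) of pan_center below 0.02 m and angle between pan_center's own z axis and vertical below 0.06 rad and linear speed of pan below 0.02 m/s and x of mount1_center in the frame of pan_center between -0.0625 and 0.0625 m and y of mount1_center in the frame of pan_center between -0.0285 and 0.0285 m and z of mount1_center in the frame of pan_center between -0.012 and 0.016 m and x of mount2_center in the frame of pan_center between -0.0625 and 0.0625 m and y of mount2_center in the frame of pan_center between -0.0285 and 0.0285 m and z of mount2_center in the frame of pan_center between -0.012 and 0.016 m and x of mount3_center in the frame of pan_center between -0.0625 and 0.0625 m and y of mount3_center in the frame of pan_center between -0.0285 and 0.0285 m and z of mount3_center in the frame of pan_center between -0.012 and 0.016 m and x of mount4_center in the frame of pan_center between -0.0625 and 0.0625 m and y of mount4_center in the frame of pan_center between -0.0285 and 0.0285 m and z of mount4_center in the frame of pan_center between -0.012 and 0.016 m and ((horizontal distance between pin_tip and socket1 below 0.008 m and z of pin_tip in the frame of socket1 below -0.045 m) or (horizontal distance between pin_tip and socket2 below 0.008 m and z of pin_tip in the frame of socket2 below -0.045 m) or (horizontal distance between pin_tip and socket3 below 0.008 m and z of pin_tip in the frame of socket3 below -0.045 m)) and angle between pin_tip's own z axis and vertical below 0.15 rad); the robot touches nothing.
It fails at once if the pan is tipped more than 0.3 rad (angle between pan_center's own z axis and vertical above 0.3 rad).
It fails at once if the pan is dropped: it moves faster than 0.45 m/s while the fingers do not hold it (linear speed of pan above 0.45 m/s and contact force between the fingers and pan below 0.05 N).
It fails at once if another pan, tool, beaker, bottle or jar is moved more than 25 mm (distance of any of other_pan_center, probe, brush, beaker_center, wash_bottle_center, jar_center from where it was at the start of the episode above 0.025 m).
It also fails if it takes over 67 s, if anything falls off the work surface, if the arm or the gripper's body presses on something with over 40 N, if the wrist force passes 120 N, or if a joint passes its speed limit or range.

### The arm

A 6-joint arm with a two-finger parallel gripper is mounted at the origin on the work surface. World frame = base frame: x ahead of the robot, y to its left, z up, the work surface at z = 0. Lengths are in m, angles in rad, forces in N, time in s.
With the tool pointing down it reaches from about 0.375 to 0.975 m from the base axis. Payload 3.8 kg.
Tool frame: the origin (TCP) lies at the very end of the fingers, on their centre line; the grasp point (between the pads) lies 19 mm behind it (env.grip_point_offset is the distance from the TCP to the grasp point, in m); z points along the fingers, y is the direction in which the jaws open and shut (so a half turn about z gives the same grasp; the last joint's range is limited). The gripper opens to 88 mm and grips with 3 to 60 N. Pads are 18 mm wide; open, the fingers measure 123 mm over their backs; the gripper's body (75 mm by 187 mm) begins 45 mm behind the grasp point.
Start: joints at [-1.228, 0.264, 1.604, -0, 1.274, -0.037], TCP at [0.25, -0.627, 0.239] pointing down, gripper open.
Joint ranges: [-2.63, 2.63], [-0.94, 2.18], [0.31, 2.57], [-1.31, 4.45], [0, 2.66], [-2.55, 2.55]. Speed limits (rad/s): [2.57, 2.57, 3.14, 3.14, 3.14, 3.14].

### API

Orientations are given as a rotation vector (axis times angle).
In Python, from rig import get_state, capture, hand_in, models, env gives the robot as it stands. The module is installed in compiled form; this text tells all that it offers.
- The arm moves only by the tool servo_tool, never from a script. Its argument "commands" is a list of rows, each a list of 3 entries, a list of its own where there are three numbers: the shift along the tool's x, y, z in mm, then the turn, a rotation vector about the tool's x, y, z in degrees, then the closure, from 0 (fully open) to 1 (shut). In form: [[[tx, ty, tz], [ax, ay, az], gripper], ...]. A call has 1 to 12 rows; each row shifts and turns the commanded pose from where the row before left it, along the tool's axes as they then stand; what a row does not reach is not made up. A row lasts 1/12 s, in which the tool goes at most 41.7 mm and 7.16 degrees, less where a joint would pass 70% of its speed; a pose out of reach is approached as far as the arm can. A call with a gripper value outside its range is refused whole. The fingers move at their own pace and stop on an object; "grip_force" is the grip in N (left out, the last holds). Time passes only in rows, so rows that do not move let the fingers close. It gives the time, the measured TCP pose, the force and the opening at its end, in the units of the state.
- get_state(): the state, without advancing time (a new reading comes with each control period).
- capture(name): name is "side" or "top"; returns a dict with "frame" (400x640x3 uint8, blue, green, red), "depth" (400x640 float32, m along the optical axis (not along the pixel's ray), 0 where there is no reading), "fx", "fy", "cx", "cy" (pixels), "dist" ([k1, k2, p1, p2, k3] as OpenCV has them; the pictures are not rectified), "R" (3x3) and "t" (3): a world point X has camera coordinates R X + t. Camera axes: x right, y down, z forward; pixel columns grow to the right and rows downward; lengths in m; the calibration is good to about 2 mm. A picture is of the moment at which its call begins.
- hand_in(): hands the job in, once; it reports no verdict.
Trained networks look in a picture, given as the dict that the camera call returned (one of the last four; its "shot" number tells which), for a name from the list of things; names that differ only in an ending like _2 or _b are one class to them, and where a whole thing is asked for, a point or a joint stands for the part that bears it (a point fixed in the world has none). Each returns a list of dicts, best first, with "confidence" (0 to 1); they miss things now and then, are a little off and sometimes report something else, mostly with a low value. They report only what shows in the picture. A call takes as long as a camera call.
- models.recognise(picture, label): "bbox" ([left, top, width, height] as shares, 0 to 1, of the picture: columns of its width, rows of its height, round what is visible of it).
- models.trace(picture, label): "mask" (400x640 bool, what is visible of it) and "bbox" ([left, top, width, height] as shares, 0 to 1, of the picture: columns of its width, rows of its height, round what is visible of it).
- models.spot_point(picture, label): "xy" ([column, row] as shares, 0 to 1, of the picture: columns of its width, rows of its height: a listed point, or the origin of a listed thing).
The state is a dict: "time": time; "joint_positions": joint angles; "dq": joint speeds; "joint_torque": joint torques, N m; "tool_pos": TCP position; "orientation": TCP orientation; "wrist_force": force on the tool from outside, world axes, zero at the start; "ft_torque": the same for the moment, N m; "gripper_width": opening from 0.0 (shut) to 1.0 (fully open).
Only numpy, scipy, OpenCV 4.12 (cv2) and the standard library are available. Lean on these libraries where they do the work, as an engineer would, in place of code of your own. Each camera call takes 0.05 s, during which the arm holds its last target. There are 200 camera calls.

## Working session

There is one attempt and no reset: what is moved stays moved. The work goes in short steps, Python scripts to look and compute and a tool call to move; the robot and the scene stay as the last step left them, time stands still between calls to the robot, and variables do not carry over. Pictures are saved under pics/ and viewed, about 8 in all and at most 12, crops included, and the job is handed in when it is done.

Besides the shell and the picture viewer there is one more tool, called by a JSON object that holds its "fn" and its "kwargs", one argument or row to a line. servo_tool: Moves the arm, as the interface text tells. Its arguments: {"type":"object","properties":{"commands":{"type":"array","items":{"type":"array"}},"grip_force":{"type":"number"}},"required":["commands"]}

```bash
mkdir -p pics; cat > h.py <<'E'
import numpy as np, cv2
from rig import get_state, capture, hand_in, models, env
def K(p): return np.array([[p["fx"],0,p["cx"]],[0,p["fy"],p["cy"]],[0,0,1.]])
def ray(p,uv):
    n=cv2.undistortPoints(np.array([[uv]],float),K(p),np.array(p["dist"],float))[0,0]
    R=np.array(p["R"]);t=np.array(p["t"])
    return -R.T@t, R.T@np.array([n[0],n[1],1.])
def atz(p,uv,z):
    c,d=ray(p,uv); return c+d*(z-c[2])/d[2]
def cloud(p,mask=None):
    d=p["depth"]; m=d>0
    if mask is not None: m&=mask
    v,u=np.nonzero(m)
    n=cv2.undistortPoints(np.stack([u,v],1).astype(float)[:,None],K(p),np.array(p["dist"],float))[:,0]
    z=d[v,u]; X=np.c_[n*z[:,None],z]
    return (X-np.array(p["t"]))@np.array(p["R"])
def spot(p,l,z):
    r=models.spot_point(p,l)
    return [(np.round(atz(p,np.array(q["xy"])*[640,400],z),4).tolist(),np.round(np.array(q["xy"])*[640,400],1).tolist(),round(q["confidence"],2)) for q in r[:2]]
E
python3 - <<'E'
from h import *
a=capture("top"); b=capture("side")
cv2.imwrite("pics/t1.png",a["frame"]); cv2.imwrite("pics/s1.png",b["frame"])
for l,z in [("unit",0),("release_hole",.12),("mat_free",0),("block",0),("socket1",.062),("socket2",.062),("socket3",.062),("pin_grip",.0945),("pan_center",.046),("other_pan_center",.016),("beaker_center",.0475),("wash_bottle_center",.09),("jar_center",.03)]:
    print(l,"T",spot(a,l,z),"S",spot(b,l,z))
print(get_state(), env.grip_point_offset)
for p in (a,b): print(-np.array(p["R"]).T@np.array(p["t"]))
E
```

```text
unit T [([0.7934, 0.0573, 0.0], [278.4, 117.1], 0.77)] S [([0.7939, 0.0655, 0.0], [382.5, 207.9], 0.88), ([0.6173, -0.2768, 0.0], [335.5, 295.1], 0.38)]
release_hole T [([0.6998, -0.0358, 0.12], [313.5, 143.8], 0.72)] S [([0.6911, -0.0099, 0.12], [352.9, 184.0], 0.77), ([0.5857, -0.484, 0.12], [334.8, 328.9], 0.29)]
mat_free T [([0.4291, 0.3363, 0.0], [170.4, 259.2], 0.56)] S [([0.4385, 0.326, 0.0], [256.9, 170.3], 0.72), ([0.602, -0.3716, 0.0], [333.8, 328.9], 0.54)]
block T [([0.6134, -0.2776, 0.0], [409.8, 185.3], 0.82)] S [([0.6209, -0.2742, 0.0], [337.0, 294.2], 0.78)]
socket1 T [([0.6201, -0.2813, 0.062], [417.6, 180.5], 0.96), ([0.6246, -0.3302, 0.062], [438.4, 178.4], 0.82)] S [([0.6197, -0.2814, 0.062], [338.0, 273.7], 0.87), ([0.6262, -0.3174, 0.062], [343.7, 285.3], 0.77)]
socket2 T [([0.6201, -0.2813, 0.062], [417.6, 180.5], 0.96), ([0.6246, -0.3302, 0.062], [438.4, 178.4], 0.82)] S [([0.6197, -0.2814, 0.062], [338.0, 273.7], 0.87), ([0.6262, -0.3174, 0.062], [343.7, 285.3], 0.77)]
socket3 T [([0.6201, -0.2813, 0.062], [417.6, 180.5], 0.96), ([0.6246, -0.3302, 0.062], [43
[... 945 characters left out ...]
91847e-01,  1.60396948e+00, -1.92171660e-05,
        1.27374013e+00, -3.69046979e-02]), 'dq': array([ 0.00018141,  0.00103578, -0.00148486, -0.00048278, -0.0009159 ,
       -0.0009824 ]), 'joint_torque': array([ 1.50302356e-03, -5.02046692e+01, -3.57248819e+01,  7.29232840e-02,
        1.86285388e-02,  1.45035352e-05]), 'tool_pos': array([ 0.25025081, -0.62689306,  0.23872773]), 'orientation': array([-3.08510134e+00, -5.93057350e-01,  3.06345668e-05]), 'wrist_force': array([ 0.42558276, -0.09193818, -0.22700965]), 'ft_torque': array([-0.03974601,  0.00193993, -0.05488803]), 'gripper_width': 0.9985182897842798} 0.0187
[ 0.54368428 -0.05474357  0.93013411]
[ 0.50669696 -0.9715752   0.64122472]
```

```bash
sleep 1; ls pics
```

```text
s1.png
t1.png
```

View pictures.

View pics/t1.png

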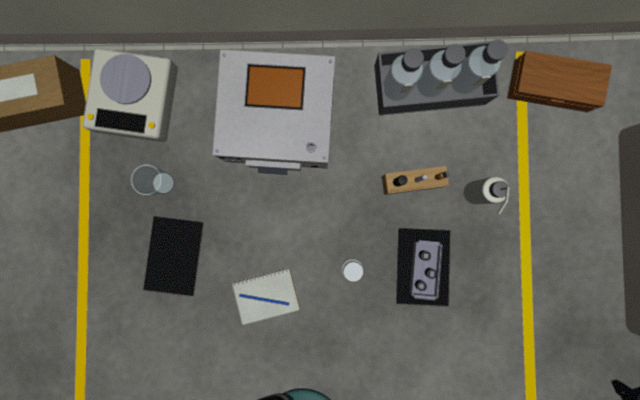

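View pics/s1.png

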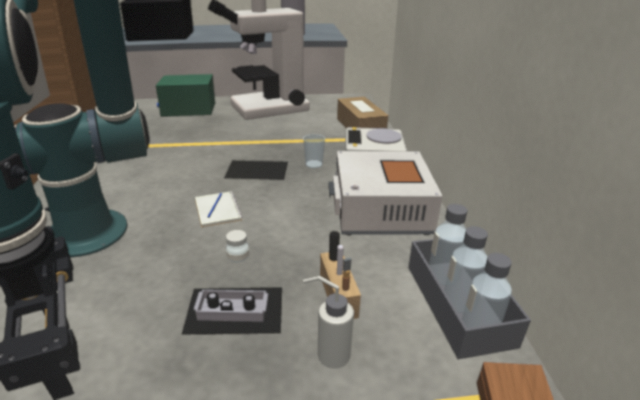

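The top view shows the black pin at (401,181) in the block's +y hole and the ring of the release hole at (311,147). The empty mat is at (173,256), with the beaker at (146,180) near it. Next I measure all of these precisely.

```bash
python3 - <<'E'
from h import *
a=capture("top"); C={}
P=np.zeros((400,640,3)); 
v,u=np.nonzero(a["depth"]>0); P[v,u]=cloud(a)
def rect(m,z,n):
    m=cv2.morphologyEx(m.astype(np.uint8),cv2.MORPH_OPEN,np.ones((3,3)))
    k,l,s,c=cv2.connectedComponentsWithStats(m); i=1+np.argmax(s[1:,4])
    v,u=np.nonzero(l==i); X=np.array([atz(a,(x,y),z)[:2] for x,y in zip(u,v)])
    r=cv2.minAreaRect((X*1000).astype(np.float32)); print(n,len(u),r, "medz",np.median(P[l==i][:,2]), "mean",X.mean(0)); return l==i
z=P[...,2]; U,V=np.meshgrid(range(640),range(400))
win=lambda x0,x1,y0,y1:(U>=x0)&(U<=x1)&(V>=y0)&(V<=y1)
rect((abs(z-.12)<.01)&win(205,340,45,170),.12,"unit")
rect((abs(z-.062)<.012)&win(375,455,160,200),.062,"block")
g=a["frame"].max(2)
rect((g<45)&win(140,210,210,300),.004,"mat")
for l in ["mat_free"]:
    for q in models.trace(a,l)[:2]: 
        print(q["confidence"],q["mask"].sum()); rect(q["mask"],.004,l)
m=(z>.115)&(z<.14)&win(385,415,165,198); print("pin top",m.sum(),P[m].mean(0) if m.any() else 0)
q=models.trace(a,"pin_grip")
for r in q[:2]: 
    v,u=np.nonzero(r["mask"]); print("pintrace",r["confidence"],u.min(),u.max(),v.min(),v.max(),u.mean(),v.mean())
print("hole ring", atz(a,(311,147),.12))
c=a["frame"]
A=cv2.resize(c[130:165,285:335],None,fx=8,fy=8,interpolation=cv2.INTER_CUBIC); B=cv2.resize(c[155:205,375:460],None,fx=8,fy=8,interpolation=cv2.INTER_CUBIC)
o=np.zeros((690,690,3),np.uint8); o[:280,:400]=A; o[285:685,:680]=B; cv2.imwrite("pics/c1.png",cv2.resize(o,(590,590)))
E
```

```text
unit 12228 ((787.7395629882812, 54.348167419433594), (261.5896911621094, 242.98960876464844), 85.72624969482422) medz 0.12115593209859121 mean [0.78787491 0.05359912]
block 983 ((622.467529296875, -277.6573181152344), (48.25418472290039, 144.9263458251953), 6.872827529907227) medz 0.06264223616279055 mean [ 0.62181772 -0.27789797]
mat 3641 ((438.9196472167969, 328.005126953125), (127.3494644165039, 187.03700256347656), 82.68907165527344) medz 0.004529228413934358 mean [0.43865776 0.32807273]
0.95 3788
mat_free 3785 ((438.5054931640625, 327.64959716796875), (131.84373474121094, 191.56561279296875), 82.47664642333984) medz 0.004508602913766202 mean [0.43912836 0.32834599]
pin top 85 [ 0.61651357 -0.22988355  0.12668429]
pintrace 0.69 132 173 165 195 151.44354018311293 180.80773143438455
hole ring [ 0.69268747 -0.03019619  0.12      ]
```

{"fn": "servo_tool", "kwargs": {
  "commands": [
    [[0, 0, 0], [0, 0, -6.8], 0],
    [[0, 0, 0], [0, 0, -6.8], 0],
    [[0, 0, 0], [0, 0, -6.8], 0],
    [[0, 0, 0], [0, 0, -6.8], 0],
    [[0, 0, 0], [0, 0, -6.8], 0],
    [[0, 0, 0], [0, 0, -6.8], 0],
    [[0, 0, 0], [0, 0, -6.8], 0],
    [[0, 0, 0], [0, 0, -6.8], 0],
    [[0, 0, 0], [0, 0, -6.8], 0],
    [[0, 0, 0], [0, 0, -6.8], 0],
    [[0, 0, 0], [0, 0, -7.1], 0],
    [[0, 0, 0], [0, 0, 0], 0]
  ],
  "grip_force": 30
}}

```text
time: 2.55
tool_pos: [0.2502, -0.6269, 0.2387]
orientation: [-2.081, -2.354, 0.0]
wrist_force: [-1.2, 0.1, 0.7]
gripper_width: 1.0
```

{"fn": "servo_tool", "kwargs": {
  "commands": [
    [[15, 17, 0], [0, 0, 0], 0],
    [[28, 33, 0], [0, 0, 0], 0],
    [[28, 33, 0], [0, 0, 0], 0],
    [[28, 33, 0], [0, 0, 0], 0],
    [[28, 33, 0], [0, 0, 0], 0],
    [[28, 33, 0], [0, 0, 0], 0],
    [[28, 33, 0], [0, 0, 0], 0],
    [[28, 33, 0], [0, 0, 0], 0],
    [[28, 33, 0], [0, 0, 0], 0],
    [[28, 33, 0], [0, 0, 0], 0],
    [[28, 33, 0], [0, 0, 0], 0],
    [[28, 33, 0], [0, 0, 0], 0]
  ]
}}

```text
time: 3.55
tool_pos: [0.578, -0.2721, 0.239]
orientation: [2.089, 2.346, 0.0]
wrist_force: [0.4, -0.4, 0.7]
gripper_width: 0.998
```

```bash
cat >> h.py <<'E'
from scipy.spatial.transform import Rotation as Ro
def go(x,y,z,psi):
    s=get_state(); R=Ro.from_rotvec(s["orientation"]).as_matrix()
    D=Ro.from_euler("z",psi,degrees=True)*Ro.from_euler("x",180,degrees=True)
    r=np.degrees((Ro.from_matrix(R).inv()*D).as_rotvec())
    d=np.array([x,y,z])-s["tool_pos"]
    print("t",round(s["time"],2),"pos",s["tool_pos"].round(4),"turn",r.round(2),"shift now-axes",(1e3*R.T@d).round(1),"after turn",(1e3*D.as_matrix().T@d).round(1),"F",s["wrist_force"].round(1),"w",round(s["gripper_width"],3))
E
python3 -c "
from h import *
go(.6166,-.23,.08,96.87)"
```

```text
t 3.55 pos [ 0.578  -0.2721  0.239 ] turn [ 0.03  0.02 -0.24] shift now-axes [ 37.4  43.1 159. ] after turn [ 37.2  43.3 159. ] F [ 0.4 -0.4  0.7] w 0.998
```

{"fn": "servo_tool", "kwargs": {
  "commands": [
    [[20, 22, 0], [0, 0, -0.2], 0],
    [[7, 9, 0], [0, 0, 0], 0],
    [[0, 0, 0], [0, 0, 0], 0],
    [[0, 0, 0], [0, 0, 0], 0],
    [[0, 0, 0], [0, 0, 0], 0]
  ]
}}

```text
time: 3.97
tool_pos: [0.6035, -0.2445, 0.2386]
orientation: [-2.083, -2.352, 0.002]
wrist_force: [-0.3, 0.1, -0.3]
gripper_width: 0.997
```

```bash
python3 -c "
from h import *
go(.6166,-.23,.08,96.87)"
```

```text
t 3.97 pos [ 0.6035 -0.2445  0.2386] turn [-0.05  0.03  0.08] shift now-axes [ 12.9  14.9 158.6] after turn [ 12.8  14.8 158.6] F [-0.3  0.1 -0.3] w 0.997
```

{"fn": "servo_tool", "kwargs": {
  "commands": [
    [[6, 7, 0], [0, 0, 0], 0],
    [[6.9, 7.9, 20], [0, 0, 0], 0],
    [[0, 0, 30], [0, 0, 0], 0],
    [[0, 0, 30], [0, 0, 0], 0],
    [[0, 0, 10], [0, 0, 0], 0],
    [[0, 0, 0], [0, 0, 0], 0],
    [[0, 0, 0], [0, 0, 0], 0],
    [[0, 0, 0], [0, 0, 0], 0]
  ]
}}

```text
time: 4.63
tool_pos: [0.6187, -0.2296, 0.1509]
orientation: [2.08, 2.351, 0.002]
wrist_force: [-0.7, -0.1, 0.4]
gripper_width: 0.999
```

```bash
python3 -c "
from h import *
go(.6166,-.23,.08,96.87)"
```

```text
t 4.63 pos [ 0.6187 -0.2296  0.1509] turn [0.16 0.09 0.14] shift now-axes [ 0.  -2.3 70.9] after turn [-0.1 -2.2 70.9] F [-0.7 -0.1  0.4] w 0.999
```

{"fn": "servo_tool", "kwargs": {
  "commands": [
    [[0, -2, 20], [0, 0, 0], 0],
    [[0, 0, 25], [0, 0, 0], 0],
    [[0, 0, 20], [0, 0, 0], 0],
    [[0, 0, 5], [0, 0, 0], 0],
    [[0, 0, 0], [0, 0, 0], 0],
    [[0, 0, 0], [0, 0, 0], 0]
  ]
}}

```text
time: 5.13
tool_pos: [0.6168, -0.2295, 0.0806]
orientation: [2.079, 2.352, 0.001]
wrist_force: [0.4, 0.2, 0.4]
gripper_width: 0.999
```

{"fn": "servo_tool", "kwargs": {
  "commands": [
    [[0, 0, 0], [0, 0, 0], 0.5],
    [[0, 0, 0], [0, 0, 0], 1],
    [[0, 0, 0], [0, 0, 0], 1],
    [[0, 0, 0], [0, 0, 0], 1],
    [[0, 0, 0], [0, 0, 0], 1],
    [[0, 0, 0], [0, 0, 0], 1],
    [[0, 0, 0], [0, 0, 0], 1],
    [[0, 0, 0], [0, 0, 0], 1]
  ],
  "grip_force": 30
}}

```text
time: 5.8
tool_pos: [0.6156, -0.2289, 0.0786]
orientation: [-2.08, -2.354, 0.0]
wrist_force: [0.1, 0.3, 0.2]
gripper_width: 0.42
```

```bash
python3 -c "
from h import *
go(.6166,-.23,.08,96.87)"
```

```text
t 5.8 pos [ 0.6156 -0.2289  0.0786] turn [-0.01 -0.01  0.19] shift now-axes [-1.3  0.9 -1.4] after turn [-1.3  0.9 -1.4] F [0.1 0.3 0.2] w 0.42
```

{"fn": "servo_tool", "kwargs": {
  "commands": [
    [[0, 0, 0], [0, 0, 0], 1],
    [[0, 0, 0], [0, 0, 0], 1],
    [[0, 0, 0], [0, 0, 0], 1],
    [[0, 0, 0], [0, 0, 0], 1],
    [[0, 0, 0], [0, 0, 0], 1],
    [[0, 0, 0], [0, 0, 0], 1]
  ]
}}

```text
time: 6.3
tool_pos: [0.6156, -0.2289, 0.0786]
orientation: [-2.08, -2.354, 0.0]
wrist_force: [0.3, -0.0, -1.0]
gripper_width: 0.242
```

```bash
python3 -c "
from h import *
go(.6933,-.0292,.24,96.87)"
```

```text
t 6.3 pos [ 0.6156 -0.2289  0.0786] turn [-0.01 -0.01  0.19] shift now-axes [ 188.6  101.7 -161.4] after turn [ 189.   101.1 -161.4] F [ 0.3 -0.  -1. ] w 0.242
```

{"fn": "servo_tool", "kwargs": {
  "commands": [
    [[0, 0, -6], [0, 0, 0], 1],
    [[0, 0, -15], [0, 0, 0], 1],
    [[0, 0, -25], [0, 0, 0], 1],
    [[0, 0, -30], [0, 0, 0], 1],
    [[0, 0, -30], [0, 0, 0], 1],
    [[0, 0, -30], [0, 0, 0], 1],
    [[0, 0, -20], [0, 0, 0], 1],
    [[0, 0, -4], [0, 0, 0], 1],
    [[0, 0, 0], [0, 0, 0], 1],
    [[0, 0, 0], [0, 0, 0], 1]
  ]
}}

```text
time: 7.13
tool_pos: [0.615, -0.2287, 0.2377]
orientation: [-2.08, -2.353, 0.001]
wrist_force: [0.0, -1.1, 0.3]
gripper_width: 0.241
```

{"fn": "servo_tool", "kwargs": {
  "commands": [
    [[15, 8, 0], [0, 0, 0], 1],
    [[25, 13, 0], [0, 0, 0], 1],
    [[25, 13, 0], [0, 0, 0], 1],
    [[25, 13, 0], [0, 0, 0], 1],
    [[25, 13, 0], [0, 0, 0], 1],
    [[25, 13, 0], [0, 0, 0], 1],
    [[25, 14, 0], [0, 0, 0], 1],
    [[16, 10, 0], [0, 0, 0], 1],
    [[8, 4, 0], [0, 0, 0], 1],
    [[0, 0, 0], [0, 0, 0], 1],
    [[0, 0, 0], [0, 0, 0], 1],
    [[0, 0, 0], [0, 0, 0], 1]
  ]
}}

```text
time: 8.13
tool_pos: [0.6918, -0.0301, 0.2376]
orientation: [-2.08, -2.352, 0.003]
wrist_force: [-0.3, 0.3, -0.5]
gripper_width: 0.241
```

```bash
python3 -c "
from h import *
go(.6933,-.0292,.2,96.87)
a=capture('top');b=capture('side')
f=lambda p,x0,x1,y0,y1:cv2.resize(p['frame'][y0:y1,x0:x1],(560,420))
go(.6933,-.0292,.2,96.87)
cv2.imwrite('pics/c2.png',cv2.resize(np.vstack([cv2.resize(b['frame'],(640,400))[100:250,260:460],a['frame'][90:240,230:430]]),(440,600)))"
```

```text
t 8.13 pos [ 0.6918 -0.0301  0.2376] turn [-0.12  0.02  0.15] shift now-axes [ 0.7  1.7 37.6] after turn [ 0.7  1.6 37.6] F [-0.3  0.3 -0.5] w 0.241
t 8.23 pos [ 0.6921 -0.0304  0.2383] turn [-0.04  0.01  0.1 ] shift now-axes [ 1.   1.4 38.3] after turn [ 1.   1.3 38.3] F [-0.2 -0.3  0.2] w 0.242
```

View pics/c2.png

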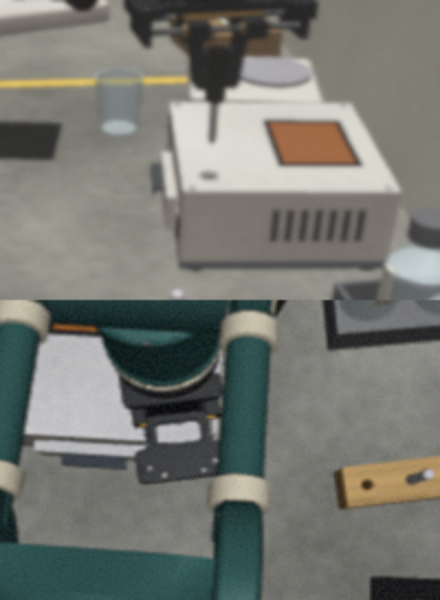

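```bash
python3 -c "
from h import *
p=capture('side')
def proj(X): return cv2.projectPoints(np.array([X],float),cv2.Rodrigues(np.array(p['R']))[0],np.array(p['t']),K(p),np.array(p['dist'],float))[0].ravel().round(1)
print(proj([.6933,-.0292,.12]),proj([.6921,-.0304,.1665]))
for l in ['pin_tip','release_hole']: print(l,spot(p,l,.12))"
```

```text
[355.  187.7] [355.7 170.9]
pin_tip [([0.7143, 0.063, 0.12], [357.1, 170.7], 0.83)]
release_hole [([0.6897, -0.0077, 0.12], [352.2, 183.6], 0.7)]
```

{"fn": "servo_tool", "kwargs": {
  "commands": [
    [[1, 1.2, 10], [0, 0, 0], 1],
    [[0, 0, 15], [0, 0, 0], 1],
    [[0, 0, 12], [0, 0, 0], 1],
    [[0, 0, 8], [0, 0, 0], 1],
    [[0, 0, 8], [0, 0, 0], 1],
    [[0, 0, 8], [0, 0, 0], 1],
    [[0, 0, 6], [0, 0, 0], 1],
    [[0, 0, 0], [0, 0, 0], 1],
    [[0, 0, 0], [0, 0, 0], 1]
  ]
}}

```text
time: 9.13
tool_pos: [0.6935, -0.0277, 0.1713]
orientation: [-2.08, -2.354, 0.001]
wrist_force: [0.1, 0.1, -0.0]
gripper_width: 0.243
```

No contact force with the tip about 20 mm inside the hole. Next I push the catch.

{"fn": "servo_tool", "kwargs": {
  "commands": [
    [[0, 0, 8], [0, 0, 0], 1],
    [[0, 0, 6], [0, 0, 0], 1],
    [[0, 0, 4], [0, 0, 0], 1],
    [[0, 0, 4], [0, 0, 0], 1],
    [[0, 0, 3], [0, 0, 0], 1],
    [[0, 0, 1], [0, 0, 0], 1],
    [[0, 0, 0], [0, 0, 0], 1],
    [[0, 0, 0], [0, 0, 0], 1]
  ]
}}

```text
time: 9.8
tool_pos: [0.6941, -0.0278, 0.1462]
orientation: [2.08, 2.353, 0.001]
wrist_force: [0.6, 0.2, 3.2]
gripper_width: 0.241
```

```bash
python3 -c "
from h import *
go(.6933,-.0292,.2,96.87)
b=capture('side')
cv2.imwrite('pics/c3.png',cv2.resize(b['frame'][110:250,230:450],(600,382)))"
```

```text
t 9.8 pos [ 0.6941 -0.0278  0.1462] turn [0.06 0.01 0.19] shift now-axes [ -1.3  -0.9 -53.8] after turn [ -1.3  -1.  -53.8] F [0.6 0.2 3.2] w 0.241
```

View pics/c3.png

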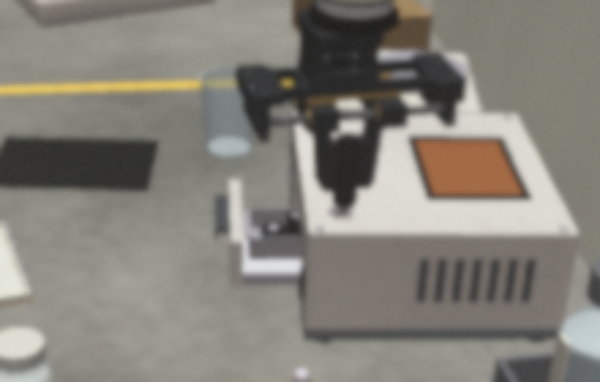

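The drawer is on its way out: its front panel is at about (235,225) in the crop. I wait for it to finish, then withdraw the pin.

{"fn": "servo_tool", "kwargs": {
  "commands": [
    [[0, 0, 0], [0, 0, 0], 1],
    [[0, 0, 0], [0, 0, 0], 1],
    [[0, 0, 0], [0, 0, 0], 1],
    [[0, 0, 0], [0, 0, 0], 1],
    [[0, 0, 0], [0, 0, 0], 1],
    [[0, 0, 0], [0, 0, 0], 1],
    [[0, 0, 0], [0, 0, 0], 1],
    [[0, 0, 0], [0, 0, 0], 1],
    [[0, 0, 0], [0, 0, 0], 1],
    [[0, 0, 0], [0, 0, 0], 1],
    [[0, 0, 0], [0, 0, 0], 1],
    [[0, 0, 0], [0, 0, 0], 1]
  ]
}}

```text
time: 10.85
tool_pos: [0.6939, -0.0278, 0.1458]
orientation: [2.08, 2.354, 0.0]
wrist_force: [2.2, 0.1, 4.2]
gripper_width: 0.239
```

{"fn": "servo_tool", "kwargs": {
  "commands": [
    [[0, 0, 0], [0, 0, 0], 1],
    [[0, 0, 0], [0, 0, 0], 1],
    [[0, 0, -6], [0, 0, 0], 1],
    [[0, 0, -10], [0, 0, 0], 1],
    [[0, 0, -14], [0, 0, 0], 1],
    [[0, 0, -20], [0, 0, 0], 1],
    [[0, 0, -20], [0, 0, 0], 1],
    [[0, 0, -17], [0, 0, 0], 1],
    [[0, 0, -6], [0, 0, 0], 1],
    [[0, 0, 0], [0, 0, 0], 1],
    [[0, 0, 0], [0, 0, 0], 1]
  ]
}}

```text
time: 11.77
tool_pos: [0.6933, -0.0277, 0.2387]
orientation: [-2.08, -2.354, 0.001]
wrist_force: [0.2, -0.8, -1.0]
gripper_width: 0.238
```

```bash
python3 -c "
from h import *
go(.6159,-.2291,.0786,96.87)
b=capture('side')
cv2.imwrite('pics/c4.png',cv2.resize(b['frame'][110:250,230:450],(600,382)))"
```

```text
t 11.77 pos [ 0.6933 -0.0277  0.2387] turn [-0.03 -0.01  0.19] shift now-axes [-190.3 -101.4  160.1] after turn [-190.7 -100.9  160.1] F [ 0.2 -0.8 -1. ] w 0.238
```

View pics/c4.png

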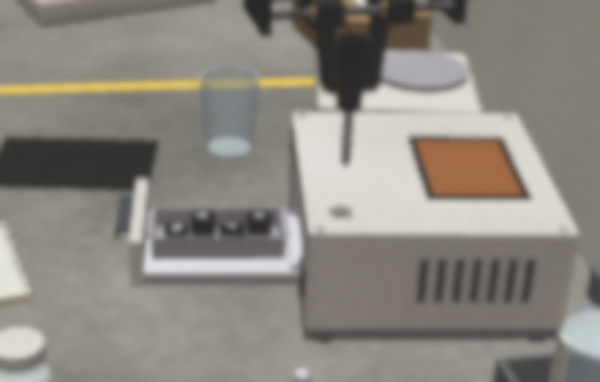

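The drawer is fully out, with four mounts in the pan at about (220,235). Now the pin goes back.

{"fn": "servo_tool", "kwargs": {
  "commands": [
    [[-15, -8, 0], [0, 0, 0], 1],
    [[-25, -13, 0], [0, 0, 0], 1],
    [[-25, -13, 0], [0, 0, 0], 1],
    [[-25, -13, 0], [0, 0, 0], 1],
    [[-25, -14, 0], [0, 0, 0], 1],
    [[-25, -14, 0], [0, 0, 0], 1],
    [[-25, -13, 0], [0, 0, 0], 1],
    [[-16, -8, 0], [0, 0, 0], 1],
    [[-9, -5, 0], [0, 0, 0], 1],
    [[0, 0, 0], [0, 0, 0], 1],
    [[0, 0, 0], [0, 0, 0], 1],
    [[0, 0, 0], [0, 0, 0], 1]
  ]
}}

```text
time: 12.82
tool_pos: [0.6168, -0.2279, 0.2381]
orientation: [-2.079, -2.354, -0.0]
wrist_force: [-0.8, -0.6, -0.8]
gripper_width: 0.244
```

```bash
python3 -c "
from h import *
go(.6155,-.229,.0786,96.87)
p=capture('top')
go(.6155,-.229,.0786,96.87)
p=capture('side')
def proj(X): return cv2.projectPoints(np.array([X],float),cv2.Rodrigues(np.array(p['R']))[0],np.array(p['t']),K(p),np.array(p['dist'],float))[0].ravel().round(1)
T=get_state()['tool_pos']
print(proj(T-[0,0,.0716]),spot(p,'pin_tip',T[2]-.0716))"
```

```text
t 12.82 pos [ 0.6168 -0.2279  0.2381] turn [-0.04 -0.06  0.21] shift now-axes [ -1.1  -1.3 159.5] after turn [ -0.9  -1.4 159.5] F [-0.8 -0.6 -0.8] w 0.244
t 12.87 pos [ 0.617  -0.2277  0.2383] turn [-0.02 -0.04  0.25] shift now-axes [ -1.3  -1.6 159.7] after turn [ -1.1  -1.7 159.7] F [ 0.5  0.4 -0.6] w 0.24
[335.1 215.8] [([0.6194, -0.2287, 0.1669], [336.3, 216.1], 0.85)]
```

{"fn": "servo_tool", "kwargs": {
  "commands": [
    [[-1.2, -1.4, 10], [0, 0, 0], 1],
    [[0, 0, 20], [0, 0, 0], 1],
    [[0, 0, 25], [0, 0, 0], 1],
    [[0, 0, 20], [0, 0, 0], 1],
    [[0, 0, 10], [0, 0, 0], 1],
    [[0, 0, 5], [0, 0, 0], 1],
    [[0, 0, 5], [0, 0, 0], 1],
    [[0, 0, 5], [0, 0, 0], 1],
    [[0, 0, 5], [0, 0, 0], 1],
    [[0, 0, 5], [0, 0, 0], 1],
    [[0, 0, 0], [0, 0, 0], 1]
  ]
}}

```text
time: 13.88
tool_pos: [0.6154, -0.23, 0.1282]
orientation: [-2.08, -2.354, 0.0]
wrist_force: [-0.3, 0.9, -0.9]
gripper_width: 0.242
```

```bash
python3 -c "
from h import *
go(.6155,-.229,.0786,96.87)"
```

```text
t 13.88 pos [ 0.6154 -0.23    0.1282] turn [-0.03 -0.02  0.19] shift now-axes [ 1.   0.3 49.6] after turn [ 1.   0.3 49.6] F [-0.3  0.9 -0.9] w 0.242
```

Tip is in the hole. I lower the rest and release.

{"fn": "servo_tool", "kwargs": {
  "commands": [
    [[0.4, 0, 8], [0, 0, 0], 1],
    [[0, 0, 10], [0, 0, 0], 1],
    [[0, 0, 10], [0, 0, 0], 1],
    [[0, 0, 10], [0, 0, 0], 1],
    [[0, 0, 7], [0, 0, 0], 1],
    [[0, 0, 3], [0, 0, 0], 1],
    [[0, 0, 1.5], [0, 0, 0], 1],
    [[0, 0, 0.5], [0, 0, 0], 1],
    [[0, 0, 0], [0, 0, 0], 1],
    [[0, 0, 0], [0, 0, 0], 1]
  ]
}}

```text
time: 14.72
tool_pos: [0.6159, -0.2299, 0.0788]
orientation: [2.08, 2.353, 0.0]
wrist_force: [0.0, 0.1, -0.9]
gripper_width: 0.238
```

{"fn": "servo_tool", "kwargs": {
  "commands": [
    [[0, 0, 0], [0, 0, 0], 0.5],
    [[0, 0, 0], [0, 0, 0], 0],
    [[0, 0, 0], [0, 0, 0], 0],
    [[0, 0, 0], [0, 0, 0], 0],
    [[0, 0, 0], [0, 0, 0], 0],
    [[0, 0, 0], [0, 0, 0], 0],
    [[0, 0, 0], [0, 0, 0], 0],
    [[0, 0, 0], [0, 0, 0], 0],
    [[0, 0, 0], [0, 0, 0], 0]
  ]
}}

```text
time: 15.47
tool_pos: [0.6155, -0.2297, 0.0787]
orientation: [-2.08, -2.354, 0.0]
wrist_force: [0.3, 0.2, -0.2]
gripper_width: 0.902
```

{"fn": "servo_tool", "kwargs": {
  "commands": [
    [[0, 0, -10], [0, 0, 0], 0],
    [[0, 0, -20], [0, 0, 0], 0],
    [[0, 0, -30], [0, 0, 0], 0],
    [[0, 0, -30], [0, 0, 0], 0],
    [[0, 0, -30], [0, 0, 0], 0],
    [[0, 0, -30], [0, 0, 0], 0],
    [[0, 0, -10], [0, 0, 0], 0],
    [[0, 0, 0], [0, 0, -7], 0],
    [[0, 0, 0], [0, 0, -7], 0],
    [[0, 0, 0], [0, 0, -7], 0],
    [[0, 0, 0], [0, 0, -7], 0],
    [[0, 0, 0], [0, 0, -7], 0]
  ]
}}

```text
time: 16.47
tool_pos: [0.6151, -0.2295, 0.238]
orientation: [-1.267, -2.874, 0.0]
wrist_force: [-0.0, 0.3, -0.6]
gripper_width: 1.0
```

{"fn": "servo_tool", "kwargs": {
  "commands": [
    [[0, 0, 0], [0, 0, -7], 0],
    [[0, 0, 0], [0, 0, -7], 0],
    [[0, 0, 0], [0, 0, -7], 0],
    [[0, 0, 0], [0, 0, -7], 0],
    [[0, 0, 0], [0, 0, -7], 0],
    [[0, 0, 0], [0, 0, -7], 0],
    [[0, 0, 0], [0, 0, -2], 0],
    [[0, 0, 0], [0, 0, 0], 0],
    [[0, 0, 0], [0, 0, 0], 0]
  ]
}}

```text
time: 17.22
tool_pos: [0.6152, -0.2296, 0.2381]
orientation: [-0.11, -3.139, -0.001]
wrist_force: [0.3, -0.1, -0.2]
gripper_width: 1.002
```

```bash
cat > pan.py <<'E'
from h import *
a=capture("top"); b=capture("side")
go(.5902,.069,.2,175.73)
for p,n in((a,"T"),(b,"S")):
    print(n,spot(p,"pan_center",.046),[spot(p,f"mount1_center",.048)], spot(p,"pin_grip",.0945))
    for q in models.trace(p,"pan_center")[:2]:
        v,u=np.nonzero(q["mask"]); X=np.array([atz(p,(x,y),.058)[:2] for x,y in zip(u,v)])
        print(q["confidence"],len(u),cv2.minAreaRect((X*1000).astype(np.float32)))
cv2.imwrite("pics/t5.png",a["frame"])
P=np.zeros((400,640,3)); v,u=np.nonzero(a["depth"]>0); P[v,u]=cloud(a)
m=(P[...,2]>.112)&(P[...,2]<.14)&(abs(P[...,0]-.6165)<.03)&(abs(P[...,1]+.23)<.025); print("pin top",m.sum(),P[m].mean(0))
E
python3 pan.py
```

```text
t 17.32 pos [ 0.6153 -0.2297  0.2384] turn [ 0.01 -0.03  0.27] shift now-axes [ 45.9 296.2  38.4] after turn [ 47.3 296.   38.4] F [ 0.4 -0.7 -0. ] w 1.004
T [([0.5884, 0.0636, 0.046], [273.9, 195.4], 0.73)] [[([0.5497, 0.0583, 0.048], [276.0, 211.2], 0.55)]] []
0.94 1243 ((590.2513427734375, 69.91616821289062), (67.49383544921875, 141.64305114746094), 87.98689270019531)
0.48 2287 ((580.500732421875, 69.26709747314453), (135.75537109375, 180.15066528320312), 85.7492904663086)
S [] [[([0.5463, 0.046, 0.048], [294.1, 199.8], 0.48)]] [([0.6189, -0.2224, 0.0945], [334.5, 243.7], 0.85), ([0.6119, -0.3683, 0.0945], [340.7, 290.7], 0.31)]
0.64 593 ((584.5897216796875, 53.638607025146484), (102.94496154785156, 129.1685333251953), 89.33898162841797)
pin top 2 [ 0.60570707 -0.23175241  0.11487223]
```

View pics/t5.png

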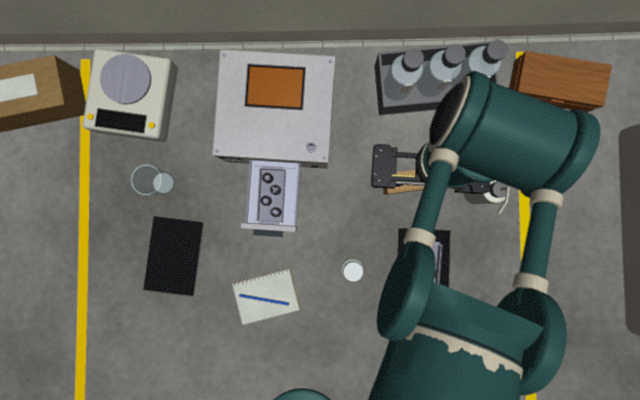

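The pan lies at (271,194) on the open drawer, and its traced pose matches the predicted (0.590, 0.069). I go to it now.

{"fn": "servo_tool", "kwargs": {
  "commands": [
    [[3, 18, 0], [0, 0, 0], 0],
    [[5, 30, 0], [0, 0, 0], 0],
    [[5, 32, 0], [0, 0, 0], 0],
    [[5, 32, 0], [0, 0, 0], 0],
    [[5, 32, 0], [0, 0, 0], 0],
    [[5, 32, 0], [0, 0, 0], 0],
    [[5, 32, 0], [0, 0, 0], 0],
    [[5, 32, 0], [0, 0, 0], 0],
    [[4, 30, 0], [0, 0, 0], 0],
    [[3, 18, 0], [0, 0, 0], 0],
    [[1, 8, 0], [0, 0, 0], 0],
    [[0, 0, 0], [0, 0, 0], 0]
  ]
}}

```text
time: 18.72
tool_pos: [0.5894, 0.071, 0.2388]
orientation: [0.103, 3.14, 0.001]
wrist_force: [0.3, 0.5, -0.4]
gripper_width: 1.0
```

{"fn": "servo_tool", "kwargs": {
  "commands": [
    [[0, 0, 20], [0, 0, 0], 0],
    [[0, 0, 30], [0, 0, 0], 0],
    [[0, 0, 30], [0, 0, 0], 0],
    [[0, 0, 20], [0, 0, 0], 0],
    [[0, 0, 0], [0, 0, 0], 0],
    [[0, 0, 0], [0, 0, 0], 0],
    [[0, 0, 0], [0, 0, 0], 0]
  ]
}}

```text
time: 19.3
tool_pos: [0.591, 0.0681, 0.1401]
orientation: [0.109, 3.138, 0.0]
wrist_force: [0.1, -0.8, -0.0]
gripper_width: 1.001
```

```bash
python3 -c "
from h import *
go(.5902,.0695,.0375,176)"
```

```text
t 19.3 pos [0.591  0.0681 0.1401] turn [0.01 0.11 0.01] shift now-axes [  1.1   1.4 102.6] after turn [  0.9   1.4 102.6] F [ 0.1 -0.8 -0. ] w 1.001
```

{"fn": "servo_tool", "kwargs": {
  "commands": [
    [[1, 1, 15], [0, 0, 0], 0],
    [[0, 0, 20], [0, 0, 0], 0],
    [[0, 0, 20], [0, 0, 0], 0],
    [[0, 0, 15], [0, 0, 0], 0],
    [[0, 0, 10], [0, 0, 0], 0],
    [[0, 0, 8], [0, 0, 0], 0],
    [[0, 0, 6], [0, 0, 0], 0],
    [[0, 0, 4], [0, 0, 0], 0],
    [[0, 0, 3], [0, 0, 0], 0],
    [[0, 0, 0], [0, 0, 0], 0],
    [[0, 0, 0], [0, 0, 0], 0]
  ]
}}

```text
time: 20.22
tool_pos: [0.5894, 0.0699, 0.0382]
orientation: [0.108, 3.139, 0.0]
wrist_force: [-0.2, 0.7, -0.0]
gripper_width: 1.004
```

```bash
python3 -c "
from h import *
go(.5902,.0695,.0375,176)
b=capture('side')
go(.5902,.0695,.0375,176)
cv2.imwrite('pics/c6.png',cv2.resize(b['frame'][130:250,230:400],(680,480)))"
```

```text
t 20.22 pos [0.5894 0.0699 0.0382] turn [0.01 0.04 0.06] shift now-axes [-0.8 -0.3  0.7] after turn [-0.8 -0.3  0.7] F [-0.2  0.7 -0. ] w 1.004
t 20.27 pos [0.5895 0.0698 0.0383] turn [0.01 0.06 0.06] shift now-axes [-0.7 -0.3  0.8] after turn [-0.7 -0.3  0.8] F [0.7 0.1 0.7] w 1.003
```

View pics/c6.png

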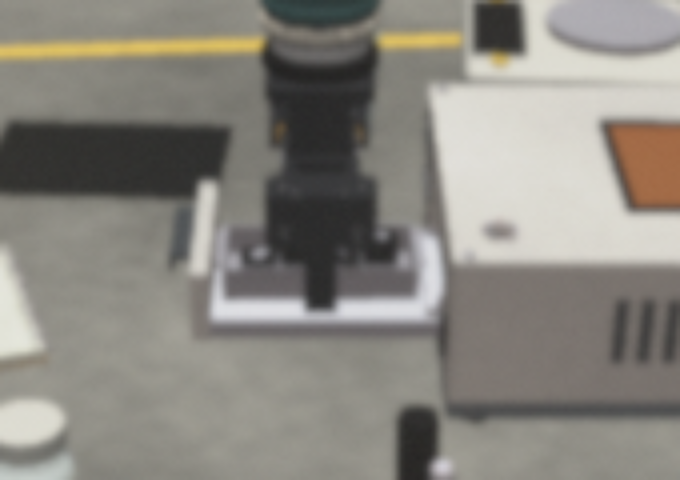

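The finger at (320,285) is centred on the pan, which spans columns 222–417. I close on it.

{"fn": "servo_tool", "kwargs": {
  "commands": [
    [[0, 0, 0], [0, 0, 0], 0.15],
    [[0, 0, 0], [0, 0, 0], 0.2],
    [[0, 0, 0], [0, 0, 0], 0.25],
    [[0, 0, 0], [0, 0, 0], 0.3],
    [[0, 0, 0], [0, 0, 0], 0.4],
    [[0, 0, 0], [0, 0, 0], 0.6],
    [[0, 0, 0], [0, 0, 0], 1],
    [[0, 0, 0], [0, 0, 0], 1],
    [[0, 0, 0], [0, 0, 0], 1],
    [[0, 0, 0], [0, 0, 0], 1]
  ],
  "grip_force": 25
}}

```text
time: 21.1
tool_pos: [0.5892, 0.0699, 0.0379]
orientation: [0.108, 3.139, 0.0]
wrist_force: [0.1, 2.3, 2.2]
gripper_width: 0.702
```

{"fn": "servo_tool", "kwargs": {
  "commands": [
    [[0, 0, 0], [0, 0, 0], 1],
    [[0, 0, 0], [0, 0, 0], 1],
    [[0, 0, -1], [0, 0, 0], 1],
    [[0, 0, -2], [0, 0, 0], 1],
    [[0, 0, -3], [0, 0, 0], 1],
    [[0, 0, -4], [0, 0, 0], 1],
    [[0, 0, -5], [0, 0, 0], 1],
    [[0, 0, -5], [0, 0, 0], 1],
    [[0, 0, -4], [0, 0, 0], 1],
    [[0, 0, -2], [0, 0, 0], 1],
    [[0, 0, 0], [0, 0, 0], 1]
  ]
}}

```text
time: 22.02
tool_pos: [0.5897, 0.0699, 0.0647]
orientation: [0.108, 3.138, 0.0]
wrist_force: [-0.6, -0.6, -2.0]
gripper_width: 0.702
```

```bash
python3 -c "
from h import *
go(.4388,.3280,.18,172.6)
b=capture('side')
cv2.imwrite('pics/c7.png',cv2.resize(b['frame'][130:250,230:400],(680,480)))"
```

```text
t 22.02 pos [0.5897 0.0699 0.0647] turn [0.02 0.09 3.46] shift now-axes [ 168.1  247.2 -115.5] after turn [ 182.9  236.6 -115.3] F [-0.6 -0.6 -2. ] w 0.702
```

View pics/c7.png

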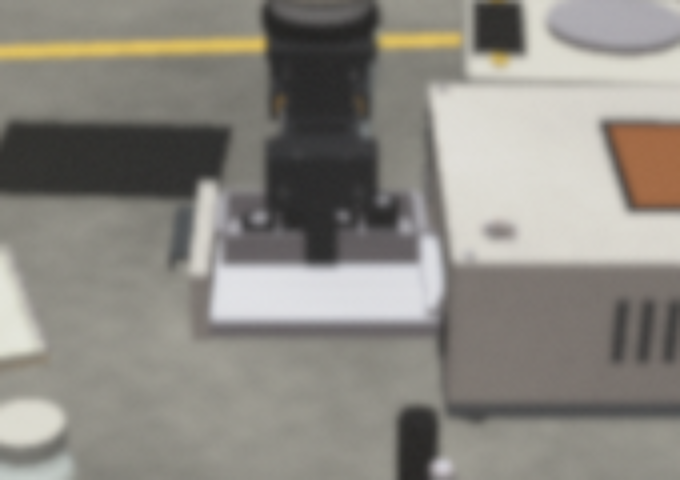

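The pan hangs level off the drawer with the mounts in it. I raise it further, then carry it over.

{"fn": "servo_tool", "kwargs": {
  "commands": [
    [[0, 0, -4], [0, 0, 0.3], 1],
    [[0, 0, -8], [0, 0, 0.5], 1],
    [[0, 0, -12], [0, 0, 0.5], 1],
    [[0, 0, -14], [0, 0, 0.5], 1],
    [[0, 0, -14], [0, 0, 0.5], 1],
    [[0, 0, -12], [0, 0, 0.5], 1],
    [[0, 0, -8], [0, 0, 0.4], 1],
    [[0, 0, -5], [0, 0, 0.3], 1],
    [[0, 0, -3], [0, 0, 0], 1],
    [[0, 0, 0], [0, 0, 0], 1],
    [[0, 0, 0], [0, 0, 0], 1]
  ]
}}

```text
time: 22.98
tool_pos: [0.5886, 0.0698, 0.1432]
orientation: [-0.204, -3.134, 0.0]
wrist_force: [0.7, 0.8, -2.5]
gripper_width: 0.698
```

{"fn": "servo_tool", "kwargs": {
  "commands": [
    [[2.4, 3.2, 0], [0, 0, 0], 1],
    [[4.9, 6.3, 0], [0, 0, 0], 1],
    [[7.3, 9.5, 0], [0, 0, 0], 1],
    [[9.8, 12.6, 0], [0, 0, 0], 1],
    [[12.2, 15.8, 0], [0, 0, 0], 1],
    [[13.4, 17.3, 0], [0, 0, 0], 1],
    [[13.4, 17.3, 0], [0, 0, 0], 1],
    [[13.4, 17.3, 0], [0, 0, 0], 1],
    [[13.4, 17.3, 0], [0, 0, 0], 1],
    [[13.4, 17.3, 0], [0, 0, 0], 1],
    [[13.4, 17.3, 0], [0, 0, 0], 1],
    [[13.4, 17.3, 0], [0, 0, 0], 1]
  ]
}}

```text
time: 23.98
tool_pos: [0.4797, 0.2553, 0.1434]
orientation: [-0.203, -3.134, 0.0]
wrist_force: [-0.1, -0.5, -2.6]
gripper_width: 0.704
```

{"fn": "servo_tool", "kwargs": {
  "commands": [
    [[13.4, 17.3, 0], [0, 0, 0], 1],
    [[12.2, 15.8, 0], [0, 0, 0], 1],
    [[9.8, 12.6, 0], [0, 0, 0], 1],
    [[7.3, 9.5, 0], [0, 0, 0], 1],
    [[4.9, 6.3, 0], [0, 0, 0], 1],
    [[2.4, 3.2, 0], [0, 0, 0], 1],
    [[1, 1, 0], [0, 0, 0], 1],
    [[0, 0, 0], [0, 0, 0], 1],
    [[0, 0, 0], [0, 0, 0], 1],
    [[0, 0, 0], [0, 0, 0], 1]
  ]
}}

```text
time: 24.82
tool_pos: [0.4399, 0.325, 0.1437]
orientation: [0.205, 3.135, -0.0]
wrist_force: [-1.0, -0.1, -3.3]
gripper_width: 0.703
```

```bash
python3 -c "
from h import *
go(.4388,.3280,.009,172.6)"
```

```text
t 24.82 pos [0.4399 0.325  0.1437] turn [-0.01  0.   -0.09] shift now-axes [  1.5   2.9 134.7] after turn [  1.4   2.9 134.7] F [-1.  -0.1 -3.3] w 0.703
```

{"fn": "servo_tool", "kwargs": {
  "commands": [
    [[0.7, 1.5, 4], [0, 0, 0], 1],
    [[0.7, 1.4, 8], [0, 0, 0], 1],
    [[0, 0, 12], [0, 0, 0], 1],
    [[0, 0, 16], [0, 0, 0], 1],
    [[0, 0, 18], [0, 0, 0], 1],
    [[0, 0, 18], [0, 0, 0], 1],
    [[0, 0, 16], [0, 0, 0], 1],
    [[0, 0, 12], [0, 0, 0], 1],
    [[0, 0, 8], [0, 0, 0], 1],
    [[0, 0, 4], [0, 0, 0], 1],
    [[0, 0, 2], [0, 0, 0], 1],
    [[0, 0, 0], [0, 0, 0], 1]
  ]
}}

```text
time: 25.82
tool_pos: [0.4387, 0.3287, 0.0257]
orientation: [0.204, 3.135, 0.0]
wrist_force: [-0.3, -0.1, -1.8]
gripper_width: 0.702
```

{"fn": "servo_tool", "kwargs": {
  "commands": [
    [[0, 0, 3], [0, 0, 0], 1],
    [[0, 0, 3], [0, 0, 0], 1],
    [[0, 0, 2], [0, 0, 0], 1],
    [[0, 0, 2], [0, 0, 0], 1],
    [[0, 0, 1.5], [0, 0, 0], 1],
    [[0, 0, 1], [0, 0, 0], 1],
    [[0, 0, 1], [0, 0, 0], 1],
    [[0, 0, 0], [0, 0, 0], 1],
    [[0, 0, 0], [0, 0, 0], 1]
  ]
}}

```text
time: 26.57
tool_pos: [0.4384, 0.3286, 0.0122]
orientation: [-0.204, -3.135, 0.0]
wrist_force: [-0.4, 1.2, -2.0]
gripper_width: 0.703
```

```bash
python3 -c "
from h import *
go(.4388,.3280,.008,172.6)"
```

```text
t 26.57 pos [0.4384 0.3286 0.0122] turn [-0.01 -0.01 -0.04] shift now-axes [-0.4 -0.5  4.2] after turn [-0.4 -0.5  4.2] F [-0.4  1.2 -2. ] w 0.703
```

{"fn": "servo_tool", "kwargs": {
  "commands": [
    [[0, 0, 1], [0, 0, 0], 1],
    [[0, 0, 1], [0, 0, 0], 1],
    [[0, 0, 1], [0, 0, 0], 1],
    [[0, 0, 0.5], [0, 0, 0], 1],
    [[0, 0, 0], [0, 0, 0], 1],
    [[0, 0, 0], [0, 0, 0], 1]
  ]
}}

```text
time: 27.07
tool_pos: [0.4384, 0.3286, 0.0086]
orientation: [-0.204, -3.135, 0.0]
wrist_force: [-0.2, -0.6, -2.7]
gripper_width: 0.697
```

{"fn": "servo_tool", "kwargs": {
  "commands": [
    [[0, 0, 0.5], [0, 0, 0], 1],
    [[0, 0, 0], [0, 0, 0], 1],
    [[0, 0, 0], [0, 0, 0], 1]
  ]
}}

```text
time: 27.32
tool_pos: [0.4385, 0.3286, 0.0082]
orientation: [0.204, 3.135, 0.0]
wrist_force: [1.0, 0.8, -2.7]
gripper_width: 0.697
```

{"fn": "servo_tool", "kwargs": {
  "commands": [
    [[0, 0, 0.5], [0, 0, 0], 1],
    [[0, 0, 0], [0, 0, 0], 1],
    [[0, 0, 0], [0, 0, 0], 1]
  ]
}}

```text
time: 27.57
tool_pos: [0.4386, 0.3287, 0.0079]
orientation: [0.204, 3.135, 0.0]
wrist_force: [-0.6, 0.1, -0.3]
gripper_width: 0.701
```

{"fn": "servo_tool", "kwargs": {
  "commands": [
    [[0, 0, 0.5], [0, 0, 0], 1],
    [[0, 0, 0], [0, 0, 0], 1],
    [[0, 0, 0], [0, 0, 0], 1]
  ]
}}

```text
time: 27.82
tool_pos: [0.4386, 0.3287, 0.0079]
orientation: [0.204, 3.135, 0.0]
wrist_force: [-2.4, -2.3, 6.4]
gripper_width: 0.699
```

Contact: the force went from −2.7 N to +6 N. I release gently, then rise.

{"fn": "servo_tool", "kwargs": {
  "commands": [
    [[0, 0, 0], [0, 0, 0], 0.28],
    [[0, 0, 0], [0, 0, 0], 0.25],
    [[0, 0, 0], [0, 0, 0], 0.2],
    [[0, 0, 0], [0, 0, 0], 0.1],
    [[0, 0, 0], [0, 0, 0], 0],
    [[0, 0, 0], [0, 0, 0], 0],
    [[0, 0, 0], [0, 0, 0], 0],
    [[0, 0, 0], [0, 0, 0], 0],
    [[0, 0, 0], [0, 0, 0], 0]
  ],
  "grip_force": 5
}}

```text
time: 28.57
tool_pos: [0.4385, 0.3286, 0.0072]
orientation: [-0.204, -3.135, 0.0]
wrist_force: [0.1, -0.7, -0.2]
gripper_width: 1.0
```

```bash
python3 -c "
from h import *
go(.4388,.3280,.2,172.6)"
```

```text
t 28.57 pos [0.4385 0.3286 0.0072] turn [-0.   -0.   -0.04] shift now-axes [  -0.4   -0.5 -192.8] after turn [  -0.4   -0.5 -192.8] F [ 0.1 -0.7 -0.2] w 1.0
```

{"fn": "servo_tool", "kwargs": {
  "commands": [
    [[0, 0, -5], [0, 0, 0], 0],
    [[0, 0, -10], [0, 0, 0], 0],
    [[0, 0, -20], [0, 0, 0], 0],
    [[0, 0, -30], [0, 0, 0], 0],
    [[0, 0, -35], [0, 0, 0], 0],
    [[0, 0, -35], [0, 0, 0], 0],
    [[0, 0, -35], [0, 0, 0], 0],
    [[0, 0, -30], [0, 0, 0], 0],
    [[0, 0, -20], [0, 0, 0], 0]
  ]
}}

```text
time: 29.32
tool_pos: [0.4397, 0.3294, 0.2326]
orientation: [0.203, 3.13, 0.006]
wrist_force: [0.2, 0.9, 0.6]
gripper_width: 0.999
```

{"fn": "servo_tool", "kwargs": {
  "commands": [
    [[-8, -15, 0], [0, 0, 0], 0],
    [[-10, -25, 0], [0, 0, 0], 0],
    [[-10, -30, 0], [0, 0, 0], 0],
    [[-10, -30, 0], [0, 0, 0], 0],
    [[-10, -30, 0], [0, 0, 0], 0],
    [[-10, -30, 0], [0, 0, 0], 0],
    [[-10, -30, 0], [0, 0, 0], 0],
    [[-10, -30, 0], [0, 0, 0], 0],
    [[-10, -25, 0], [0, 0, 0], 0],
    [[-5, -10, 0], [0, 0, 0], 0],
    [[0, 0, 0], [0, 0, 0], 0],
    [[0, 0, 0], [0, 0, 0], 0]
  ]
}}

```text
time: 30.32
tool_pos: [0.4978, 0.0638, 0.2278]
orientation: [0.206, 3.134, 0.001]
wrist_force: [-1.0, 0.1, -0.4]
gripper_width: 1.0
```

```bash
python3 - <<'E'
from h import *
a=capture("top"); b=capture("side")
go(.4388,.3280,.2,172.6)
cv2.imwrite("pics/t9.png",np.hstack([cv2.resize(a["frame"][140:310,90:460],(555,255)),cv2.resize(b["frame"][140:310,180:350],(245,255))]))
for q in models.trace(a,"pan_center")[:2]:
    v,u=np.nonzero(q["mask"]); X=np.array([atz(a,(x,y),.02)[:2] for x,y in zip(u,v)])
    print(q["confidence"],len(u),cv2.minAreaRect((X*1000).astype(np.float32)))
P=np.zeros((400,640,3)); v,u=np.nonzero(a["depth"]>0); P[v,u]=cloud(a)
m=(P[...,2]>.112)&(P[...,2]<.14)&(abs(P[...,0]-.6165)<.02)&(abs(P[...,1]+.23)<.02); print("pin top",m.sum(),P[m].mean(0) if m.any() else 0, P[m][:,2].max() if m.any() else 0)
E
```

```text
t 30.42 pos [0.4975 0.0648 0.2275] turn [ 0.04 -0.   -0.01] shift now-axes [ 92.1 253.5  27.6] after turn [ 92.1 253.5  27.5] F [0.2 0.5 0.7] w 1.003
pin top 93 [ 0.61619718 -0.23077168  0.12524616] 0.1301447742233521
```

View pics/t9.png

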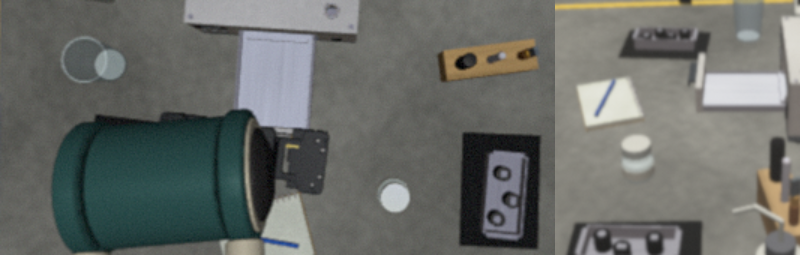

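The side crop shows the pan on the mat at about (665,38), and the pin stands in its hole at (465,60). The arm hides the pan from above, so I move it further away.

{"fn": "servo_tool", "kwargs": {
  "commands": [
    [[0, -20, 0], [0, 0, 0], 0],
    [[0, -30, 0], [0, 0, 0], 0],
    [[0, -30, 0], [0, 0, 0], 0],
    [[0, -30, 0], [0, 0, 0], 0],
    [[0, -30, 0], [0, 0, 0], 0],
    [[0, -30, 0], [0, 0, 0], 0],
    [[0, -30, 0], [0, 0, 0], 0],
    [[0, -30, 0], [0, 0, 0], 0],
    [[0, -20, 0], [0, 0, 0], 0],
    [[0, 0, 0], [0, 0, 0], 0],
    [[0, 0, 0], [0, 0, 0], 0]
  ]
}}

```text
time: 31.38
tool_pos: [0.4655, -0.1837, 0.2271]
orientation: [-0.205, -3.135, -0.001]
wrist_force: [0.5, 0.9, -0.4]
gripper_width: 0.997
```

```bash
python3 - <<'E'
from h import *
a=capture("top"); b=capture("side")
cv2.imwrite("pics/t10.png",np.hstack([cv2.resize(a["frame"][200:310,130:220],(450,550)),cv2.resize(b["frame"][130:190,215:305],(330,220)) if 0 else np.vstack([cv2.resize(b["frame"][140:200,215:305],(330,220)),np.zeros((330,330,3),np.uint8)])]))
for q in models.trace(a,"pan_center")[:2]:
    v,u=np.nonzero(q["mask"]); X=np.array([atz(a,(x,y),.02)[:2] for x,y in zip(u,v)])
    print(q["confidence"],len(u),cv2.minAreaRect((X*1000).astype(np.float32)))
print(get_state()["time"],get_state()["dq"].round(3))
E
```

```text
0.91 1051 ((438.66265869140625, 329.0826110839844), (70.86355590820312, 139.255859375), 83.20803833007812)
31.5333 [ 0.004 -0.001  0.001 -0.002 -0.001 -0.004]
```

View pics/t10.png

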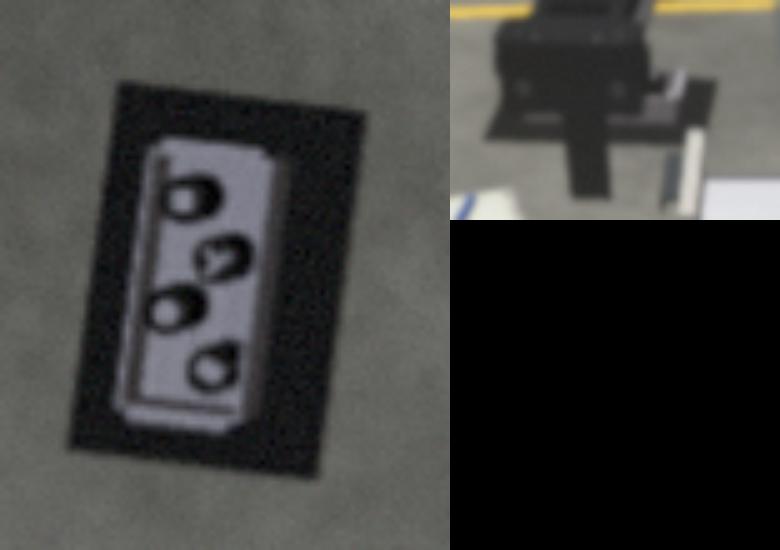

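The pan lies on the mat with four mounts inside, at crop position (200,285). Its measured centre is within about 2 mm of the mat's centre, and the angle between them is under 1°.

```bash
python3 -c "
from h import *
hand_in()"
```

```text
the job is handed in; nothing more can be done
```

I carried out the whole job and handed it in at about 31.5 s of the 67 s allowed; `hand_in` reports no verdict.

- **Release:** I took the pin from the block's +y hole and pushed it through the release hole. The wrist force rose to about 3–4 N at the catch. The drawer sprang fully out in the side picture.
- **Pin:** It is back in the same hole. The top of its handle measures about 125–127 mm above the bench, where it was at the start, so it is fully seated.
- **Pan:** I gripped it across its width, lifted it level, carried it to the empty mat and lowered it in 0.5 mm steps until it touched. The last top picture shows all four mounts inside. The pan's centre is at (0.439, 0.329) and the mat's at (0.439, 0.328), with less than 1° between their lengths.
- **Arm:** It ended open, at rest and clear of everything.

**Checks that missed or disagreed:**
- The network's release-hole point in the side view was about 20 mm off. I used the unit's fitted outline and the hole ring in the top picture instead, and these agreed.
- The first attempt to re-check the pin and the pan from above failed because the arm hid them. Both showed clearly once it moved away.
- I did not measure the other objects again. The jar, second pan, beaker and tools appear in their places in the last pictures, and the arm felt no unexpected contact force on the way.

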